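# Close up the parts chest

## Robot

A 7-joint arm with a two-finger parallel gripper is mounted at the origin on the work surface. World frame = base frame: x ahead of the robot, y to its left, z up, the work surface at z = 0. Lengths are in m, angles in rad, forces in N, time in s.
With the tool pointing down it reaches from about 0.4 to 0.85 m from the base axis. Payload 6.9 kg.
Tool frame: the origin (TCP) lies midway between the tips of the shut fingers; the grasp point (between the pads) lies 19 mm behind it; z points along the fingers, y is the line along which they close (so a half turn about z gives the same grasp; the last joint's range is limited). The gripper opens to 85 mm and grips with 20 to 120 N. Pads are 22 mm wide; open, the fingers measure 114 mm over their backs; the gripper's body (76 mm by 85 mm) begins 54 mm behind the grasp point. The pads swing forward as they close: fully open they stand 13 mm farther back than shut.
Start: joints at [1.375, 0.507, -0.238, 1.5, 0.126, 1.149, -0.155], TCP at [0.186, -0.597, 0.231] pointing down, gripper open.
Joint ranges: [-3.08, 3.08], [-0.24, 2.05], [-1.43, 1.35], [0, 2.5], [-1.52, 4.66], [0.17, 1.96], [-2.89, 2.89]. Speed limits (rad/s): [2.39, 2.39, 3.14, 3.14, 3.14, 3.14, 3.14].

## Interface

Orientations are given as a unit quaternion [w, x, y, z].
In Python, from rig import arm gives the robot as it stands. The module is installed in compiled form; this text tells all that it offers.
- The arm moves only by the shell command python3 -m creep 'ROWS'. ROWS is JSON, a list of rows, each an object with "xyz": the shift along the world's x, y, z normalised to -1 to 1, where 1 is 0.03 m, a list of three; "turn": the turn, a rotation vector about the world's x, y, z normalised to -1 to 1, where 1 is 6 degrees, a list of three; "fingers": the finger opening in mm, from 0 to 85.4. A call has exactly 8 rows; each row shifts and turns the commanded pose from where the row before left it; what a row does not reach is not made up. A row lasts 1/8 s, in which the tool goes at most 62.5 mm and 10.7 degrees, less where a joint would pass 70% of its speed; a pose out of reach is approached as far as the arm can. A call with a number of a shift or a turn outside -1 to 1 is refused whole. A call with a gripper value outside its range is refused whole. The fingers move at their own pace and stop on an object; the grip force is fixed at half the most. Time passes only in rows, so rows that do not move let the fingers close, or fill a call up. It gives the time, the measured TCP pose, the force, the opening and the grip force at its end, in the units of the state.
- arm.sense(): the state, without advancing time (a new reading comes with each control period).
- arm.read_camera(name): name is "scene" or "side" or "wrist"; returns a dict with "pixels" (420x560x3 uint8, red, green, blue), "fx", "fy", "cx", "cy" (pixels), "R" (3x3) and "t" (3): a world point X has camera coordinates R X + t. Camera axes: x right, y down, z forward; pixel columns grow to the right and rows downward; lengths in m; the calibration is good to about 2 mm. A picture is of the moment at which its call begins. There is no depth.
- arm.close_job(): hands the job in; it is judged then, once.
Trained networks look in a picture, given as the dict that the camera call returned (one of the last four; its "shot" number tells which), for a name from the list of things; names that differ only in an ending like _2 or _b are one class to them, and where a whole thing is asked for, a point or a joint stands for the part that bears it (a point fixed in the world has none). Each returns a list of dicts, best first, with "confidence" (0 to 1); they miss things now and then, are a little off and sometimes report something else, mostly with a low value. They report only what shows in the picture. A call takes as long as a camera call.
- arm.regions_of(query, picture): "pixels" (420x560 bool, what is visible of it) and "position" ([column, row] in pixels, amid what is visible of it).
- arm.pinpoint(query, picture): "position" ([column, row] in pixels: a listed point, or the origin of a listed thing).
The state is a dict: "t": time; "qpos": joint angles; "joint_velocities": joint speeds; "joint_efforts": joint torques, N m; "tool_pos": TCP position; "orientation": TCP orientation; "wrist_force": force on the tool from outside, world axes, zero at the start; "moment": the same for the moment, N m; "width": finger opening in m; "gripper_force": force on a finger pad.
Only numpy, scipy, OpenCV 4.12 (cv2) and the standard library are available. Lean on these libraries where they do the work, as an engineer would, in place of code of your own. Each camera call takes 0.05 s, during which the arm holds its last target. There are 200 camera calls.

## Task

Using only the fingertips, push both open drawers of the small grey parts chest fully home by their blue fronts, and after that push its raised blue cover down from its outer side until it is fully shut. Pinch, pull and lift nothing: keep the fingers out of the drawers and off the underside of the cover, and leave the other things on the bench where they are.

Things in the scene. Friction and masses are not known exactly. Their poses are not given: they have to be found in the camera images.
- chest: Small grey steel parts chest, fixed to the bench: 160 deep (its x), 280 wide (its y), 82 high without the cover, 93 with the cover shut. Origin: centre of its underside on the bench. Its own +x points from its front (drawer side, towards the robot) to its back (hinge side), +y to its left as seen from the robot, z up.
- drawer_left (a joint): How far the left (+y) drawer stands out, in m: 0 = fully home (hard stop), up to 0.09 out; starts 0.035 to 0.07. It slides along the chest's x axis, stays where it is left, no spring; takes about 2 N to slide.
- drawer_right (a joint): The same for the right (-y) drawer.
- drawer_left_face (a point): Centre of the outer face of the left drawer's blue front. The front is a plain upright plate without a handle, 134 wide, 52 high (10 to 62 above the bench), 12 thick; when the drawer is home this face is 12 mm ahead of the chest's front, at chest x = -92 mm, y = +69, z = 36. Behind the front is the drawer's white tray with small parts, 135 long x 124 x 46 high, open on top: fingers must stay out of it.
- drawer_right_face (a point): The same for the right drawer; chest y = -69 mm.
- cover (a joint): Opening angle of the blue cover in rad: 0 = shut flat on the chest (hard stop), growing as its front edge rises; starts 0.95 to 1.15. It has a stiff hinge: it stays where it is left and takes about 0.35 N m (some 3 N near its edge) to move.
- cover_hinge (a point): Middle of the cover's hinge line, which runs along the chest's y at the back of the chest: chest x = +80, y = 0, z = 85 mm. At angle t the cover's lower face reaches from this line 164 mm in the direction (-cos t, 0, sin t) of the chest frame; the outer face lies 8 mm above it, along (sin t, 0, cos t).
- cover_edge (a point): Middle of the cover's free edge, on its outer (top) face; cover plate 164 x 284 x 8 mm. Open, its outer face looks up and away from the robot, and its underside, lined with grey felt (158 x 278 x 3 mm), faces the robot: fingers must not touch the felt.
- jar: Bystander, loose: clear glass jar with a red cap, 60 dia x 85 high, upright beside the chest's left (+y) side (mm). Origin: centre of its underside.
- reel: Bystander, loose: orange plastic reel, 60 dia x 46 high, standing on its flange beside the chest's right (-y) side (mm). Origin: centre of its underside.
- capacitor: Bystander, loose: blue upright can capacitor, 35 dia x 50 high, beside the chest's left side (mm). Origin: centre of its underside.
- driver: Bystander, loose: screwdriver with yellow handle, 180 long, lying to the right (mm). Origin: underneath it, on the bench, along its length.
- meter: Bystander, loose: yellow hand multimeter, 150 x 78 x 34 high, lying to the left (mm). Origin: centre of its underside.
- mug: Bystander, loose: white mug, 80 dia x 90 high, to the right (mm). Origin: centre of its underside.
- board: Bystander, loose: green circuit board with heat sink and transformer, 120 x 160 x 41 high, to the left (mm). Origin: centre of its underside.

How it is judged:
On the way, in this order (a step that is already met when the one before it is completed fails the run):
1. both drawers are fully home while the cover is still up (value of joint each of drawer_left, drawer_right below 0.003 m and value of joint cover above 0.5 rad), for 0.2 s.
2. the cover is shut (value of joint cover below 0.03 rad), for 0.2 s.
At the end, for the whole second after the job is handed in: Both drawers within 3 mm of fully home, the cover within 0.03 rad of shut and at rest, and every bystander within 20 mm of its start and upright (value of joint each of drawer_left, drawer_right below 0.003 m and value of joint cover below 0.03 rad and velocity of joint cover below 0.05 rad/s and distance of each of jar, reel, capacitor, driver, meter, mug, board from where it was at the start of the episode below 0.02 m and angle between each of jar, reel, capacitor, meter, mug, board's own z axis and vertical below 0.2 rad); the robot touches nothing.
It fails at once if fingers reach into a drawer (contact force between the fingers and drawer_left_c1 above 1 N or contact force between the fingers and drawer_left_c2 above 1 N or contact force between the fingers and drawer_left_c3 above 1 N or contact force between the fingers and drawer_left_c4 above 1 N or contact force between the fingers and drawer_left_c5 above 1 N or contact force between the fingers and drawer_right_c1 above 1 N or contact force between the fingers and drawer_right_c2 above 1 N or contact force between the fingers and drawer_right_c3 above 1 N or contact force between the fingers and drawer_right_c4 above 1 N or contact force between the fingers and drawer_right_c5 above 1 N).
It fails at once if fingers touch the underside of the cover (contact force between the fingers and cover_c1 above 1 N).
It fails at once if a drawer is pulled out further (value of joint any of drawer_left, drawer_right above 0.078 m).
It fails at once if a bystander is moved more than 20 mm, lifted or carried (distance of any of jar, reel, capacitor, driver, meter, mug, board from where it was at the start of the episode above 0.02 m).
It also fails if it takes over 58 s, if anything falls off the work surface, if the arm or the gripper's body presses on something with over 40 N, if the wrist force passes 120 N, or if a joint passes its speed limit or range.

## Working session

There is one attempt and no reset: what is moved stays moved. The work goes in short steps, Python scripts to look and compute and a shell command to move; the robot and the scene stay as the last step left them, time stands still between calls to the robot, and variables do not carry over. Pictures are saved under pics/ and viewed, at most 10 in all, crops included, and the job is handed in when it is done.

```bash
mkdir -p pics
cat > h.py <<'E'
from rig import arm
import numpy as np, cv2
def tri(obs):
    # obs: list of (cam,(u,v)) -> world point, residual px
    A=[];b=[]
    for c,(u,v) in obs:
        K=np.array([[c['fx'],0,c['cx']],[0,c['fy'],c['cy']],[0,0,1]])
        P=K@np.c_[np.array(c['R']),np.array(c['t'])]
        for r in (u*P[2]-P[0],v*P[2]-P[1]): A.append(r[:3]);b.append(-r[3])
    return np.linalg.lstsq(np.array(A),np.array(b),rcond=None)[0]
def proj(c,X):
    p=np.array(c['R'])@X+np.array(c['t']);return np.array([c['fx']*p[0]/p[2]+c['cx'],c['fy']*p[1]/p[2]+c['cy']])
def onz(c,uv,z):
    R=np.array(c['R']);o=-R.T@np.array(c['t']);d=R.T@np.array([(uv[0]-c['cx'])/c['fx'],(uv[1]-c['cy'])/c['fy'],1]);return o+d*(z-o[2])/d[2]
E
python3 - <<'E'
from h import *
cs={n:arm.read_camera(n) for n in('scene','side')}
cv2.imwrite('pics/a.png',cv2.cvtColor(cs['scene']['pixels'],cv2.COLOR_RGB2BGR));cv2.imwrite('pics/b.png',cv2.cvtColor(cs['side']['pixels'],cv2.COLOR_RGB2BGR))
for q in['chest','drawer_left_face','drawer_right_face','cover_hinge','cover_edge','jar','reel','capacitor','driver','meter','mug','board']:
    o=[]
    for n,c in cs.items():
        r=arm.pinpoint(q,c)
        if r: o.append((c,r[0]['position']));print(q,n,np.round(r[0]['position'],0),round(r[0]['confidence'],2),end=' ')
    if len(o)==2:
        X=tri(o);print(X.round(4),[np.round(np.linalg.norm(proj(c,X)-p),1) for c,p in o])
    else: print()
for n,c in cs.items(): print(n,-np.array(c['R']).T@np.array(c['t']))
print(arm.sense())
E
```

```text
chest scene [249. 228.] 0.75 chest side [232. 202.] 0.62 [0.5151 0.2816 0.2856] [np.float64(0.1), np.float64(0.1)]
drawer_left_face scene [281. 257.] 0.81 drawer_left_face side [274. 254.] 0.92 [0.4956 0.1166 0.0318] [np.float64(1.3), np.float64(1.3)]
drawer_right_face scene [305. 225.] 0.85 drawer_right_face side [298. 235.] 0.6 [ 0.4784 -0.0316  0.0176] [np.float64(0.5), np.float64(0.5)]
cover_hinge scene [229. 197.] 0.85 cover_hinge side [233. 205.] 0.66 [0.7014 0.0042 0.0864] [np.float64(0.0), np.float64(0.0)]
cover_edge scene [249. 165.] 0.86 cover_edge side [248. 170.] 0.72 [0.6225 0.032  0.2408] [np.float64(0.9), np.float64(0.9)]
jar scene [227. 298.] 0.82 jar side [217. 286.] 0.55 [ 0.5963  0.258  -0.0206] [np.float64(0.0), np.float64(0.0)]
reel scene [321. 202.] 0.67 reel side [321. 217.] 0.59 [ 0.4536 -0.1403  0.0292] [np.float64(1.8), np.float64(1.8)]
capacitor scene [197. 271.] 0.64 capacitor side [196. 258.] 0.53 [0.6849 0.236  0.0277] [np.float64(1.1), np.float64(1.1)]
driver scene [366. 158.] 0.68 driver side [371. 188.] 0.67 [ 0.3684 -0.4237  0.0303] [np.float64(2.6),
[... 483 characters left out ...]
3745308 ,  0.50751808, -0.23760272,  1.50019476,  0.12566883,
        1.14892097, -0.15483432]), 'joint_velocities': array([-0.00076662, -0.00074176,  0.00237776,  0.00046562, -0.00081665,
       -0.00020065, -0.0001868 ]), 'joint_efforts': array([-2.97616443e-04, -6.20363331e+01, -2.18518384e+00, -2.49957919e+01,
        1.38751895e-02,  2.39811750e-03, -5.23995618e-05]), 'tool_pos': array([ 0.18573471, -0.59674601,  0.23126563]), 'orientation': array([-3.60748236e-05,  9.88643962e-01,  1.50276796e-01,  1.39049698e-05]), 'wrist_force': array([ 0.76825074, -0.36839201, -0.22221462]), 'moment': array([ 0.01994642,  0.00451007, -0.00026283]), 'gripper_force': 0.0, 'width': 0.08521820761828464}
```

View pics/a.png

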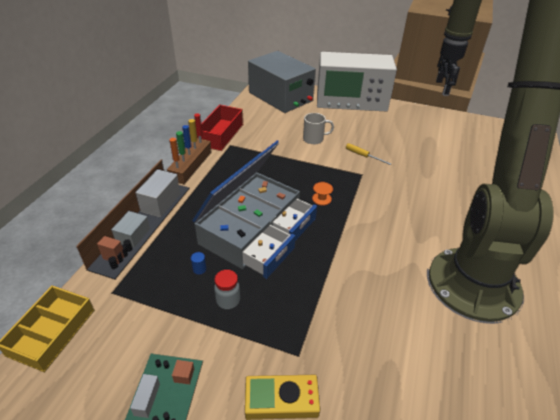

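View pics/b.png

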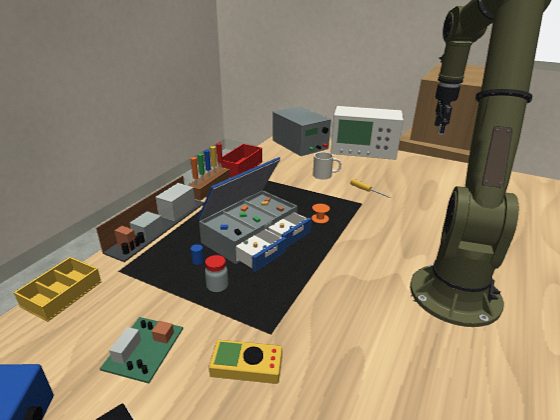

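The chest sits around pixel (255,225) in the scene view. It is yawed, both drawers stand out, the cover is up, the jar and capacitor are on its left and the reel is on its right. Next I'll fit the chest pose, joint values and bystander positions.

```bash
cat >> h.py <<'E'
from scipy.optimize import least_squares
def model(p):
    x,y,w,dl,dr,t=p;c,s=np.cos(w),np.sin(w)
    T=lambda a,b,z:np.array([x+c*a-s*b,y+s*a+c*b,z])
    return {'drawer_left_face':T(-.092-dl,.069,.036),'drawer_right_face':T(-.092-dr,-.069,.036),'cover_hinge':T(.08,0,.085),
     'cover_edge':T(.08-.164*np.cos(t)+.008*np.sin(t),0,.085+.164*np.sin(t)+.008*np.cos(t)),'chest':T(0,0,0)}
def fit(obs,p0=(.62,.02,-.17,.05,.05,1.05)):
    f=lambda p:np.concatenate([proj(c,model(p)[q])-uv for q,c,uv in obs])
    r=least_squares(f,p0,loss='soft_l1',f_scale=2);return r.x,f(r.x).reshape(-1,2)
E
python3 - <<'E'
from h import *
obs=[];B={}
for k in range(2):
  for n in('scene','side'):
    c=arm.read_camera(n)
    for q in['drawer_left_face','drawer_right_face','cover_hinge','cover_edge']:
        r=arm.pinpoint(q,c)
        if r and r[0]['confidence']>.5: obs.append((q,c,np.array(r[0]['position'])))
    for q in ['jar','reel','capacitor','driver','mug']:
        r=arm.pinpoint(q,c)
        if r: B.setdefault(q,[]).append(onz(c,r[0]['position'],0)[:2].round(3))
p,r=fit(obs);print(p.round(4));print([(o[0],v.round(1)) for o,v in zip(obs,r)])
for k,v in model(p).items(): print(k,v.round(3))
for k,v in B.items(): print(k,np.array(v).tolist())
E
```

```text
[ 0.6299  0.0175 -0.2435  0.0593  0.048   1.0195]
[('drawer_left_face', array([0.7, 0.3])), ('drawer_right_face', array([-0.4,  1.3])), ('cover_hinge', array([-0.4,  0. ])), ('cover_edge', array([ 1.9, -0.1])), ('drawer_left_face', array([-2.7,  2. ])), ('drawer_right_face', array([ 0.9, -1. ])), ('cover_hinge', array([-1. , -0.3])), ('cover_edge', array([-1.5, -0.4])), ('drawer_left_face', array([-0.1, -0.8])), ('drawer_right_face', array([-1., -1.])), ('cover_hinge', array([ 2.2, -0.4])), ('cover_edge', array([-1.5,  0.2])), ('drawer_left_face', array([ 0.4, -0. ])), ('drawer_right_face', array([ 1.3, -0. ])), ('cover_hinge', array([-1. ,  0.6])), ('cover_edge', array([ 2. , -0.1]))]
drawer_left_face [0.5   0.121 0.036]
drawer_right_face [ 0.477 -0.016  0.036]
cover_hinge [ 0.708 -0.002  0.085]
cover_edge [0.631 0.017 0.229]
chest [0.63  0.017 0.   ]
jar [[0.584, 0.272], [0.585, 0.267], [0.592, 0.264], [0.57, 0.271]]
reel [[0.467, -0.183], [0.475, -0.217], [0.468, -0.174], [0.47, -0.197]]
capacitor [[0.709, 0.207], [0.7, 0.199], [0.701, 0.211], [0.702, 0.206]]
driver [[0.379, -0.46], [0.371, -0.478], [0.38, -0.451], [0.373, -0.469]]
mug [[0.595, -0.495], [0.597, -0.507], [0.592, -0.496], [0.59, -0.486]]
```

```bash
python3 -m creep '[{"xyz":[0.4,1,0.1],"turn":[0,0,-0.65],"fingers":0},{"xyz":[0.4,1,0.1],"turn":[0,0,-0.65],"fingers":0},{"xyz":[0.4,1,0.1],"turn":[0,0,-0.65],"fingers":0},{"xyz":[0.4,1,0.1],"turn":[0,0,-0.65],"fingers":0},{"xyz":[0.4,1,0.1],"turn":[0,0,-0.65],"fingers":0},{"xyz":[0.4,1,0.1],"turn":[0,0,-0.65],"fingers":0},{"xyz":[0.4,1,0.1],"turn":[0,0,-0.65],"fingers":0},{"xyz":[0.4,1,0.1],"turn":[0,0,-0.65],"fingers":0}]'
python3 -m creep '[{"xyz":[0.4,1,0],"turn":[0,0,0],"fingers":0},{"xyz":[0.4,1,0],"turn":[0,0,0],"fingers":0},{"xyz":[0.4,1,0],"turn":[0,0,0],"fingers":0},{"xyz":[0.4,1,0],"turn":[0,0,0],"fingers":0},{"xyz":[0.4,1,0],"turn":[0,0,0],"fingers":0},{"xyz":[0.4,1,0],"turn":[0,0,0],"fingers":0},{"xyz":[0.4,1,0],"turn":[0,0,0],"fingers":0},{"xyz":[0.4,1,0],"turn":[0,0,0],"fingers":0}]'
python3 -m creep '[{"xyz":[0.4,1,0],"turn":[-0.24,-0.97,0],"fingers":0},{"xyz":[0.4,1,0],"turn":[-0.24,-0.97,0],"fingers":0},{"xyz":[0.4,1,0],"turn":[-0.24,-0.97,0],"fingers":0},{"xyz":[0.4,1,0],"turn":[0,0,0],"fingers":0},{"xyz":[0,0,0],"turn":[0,0,0],"fingers":0},{"xyz":[0,0,0],"turn":[0,0,0],"fingers":0},{"xyz":[0,0,0],"turn":[0,0,0],"fingers":0},{"xyz":[0,0,0],"turn":[0,0,0],"fingers":0}]'
python3 - <<'E'
from h import *
print(arm.sense()['qpos'].round(2))
c=arm.read_camera('wrist');cv2.imwrite('pics/c.png',cv2.cvtColor(c['pixels'],cv2.COLOR_RGB2BGR))
p=(.6299,.0175,-.2435,.0593,.048,1.0195)
for q,X in model(p).items():
    r=arm.pinpoint(q,c);print(q,proj(c,X).round(0),[(np.round(a['position']),round(a['confidence'],2)) for a in r[:1]])
print(-c['R'].T@c['t'])
E
```

```text
t: 4.3
tool_pos: [0.2822, -0.3558, 0.2556]
orientation: [0.0, 0.993, -0.122, 0.0]
wrist_force: [0.3, -0.3, -0.5]
width: -0.0001
gripper_force: 0.0
t: 5.3
tool_pos: [0.3781, -0.1158, 0.2555]
orientation: [0.0, 0.993, -0.121, 0.0]
wrist_force: [0.4, 0.3, 0.5]
width: -0.0002
gripper_force: 0.0
t: 6.3
tool_pos: [0.4256, 0.0025, 0.2552]
orientation: [0.019, 0.98, -0.12, 0.155]
wrist_force: [0.1, 1.0, 0.4]
width: 0.0003
gripper_force: 0.0
[ 0.38  0.02 -0.56  2.18  0.23  0.67 -2.15]
drawer_left_face [151. 199.] [(array([151., 205.]), 0.75)]
drawer_right_face [285. 188.] [(array([285., 190.]), 0.87)]
cover_hinge [211. -55.] []
cover_edge [ 156. -115.] []
chest [224.  69.] [(array([226.,  73.]), 0.59)]
[ 0.44564127 -0.00322815  0.41247788]
```

View pics/c.png

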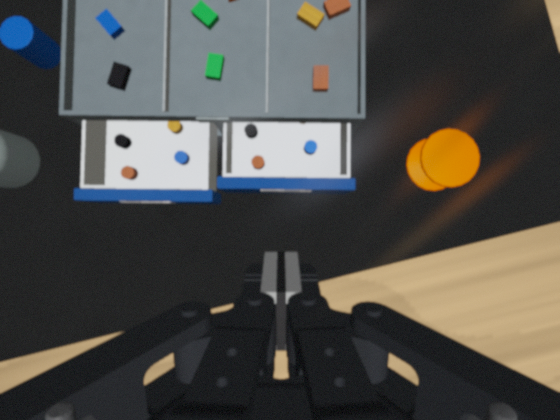

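The wrist view shows the drawer fronts square to the image: left front at (145,197), right front at (287,185), reel at (445,160) well to the side. The pose fit is confirmed. I'll descend in front of the right drawer and push.

```bash
python3 -m creep '[{"xyz":[0,0,-0.93],"turn":[0,0,0],"fingers":0},{"xyz":[0,0,-0.93],"turn":[0,0,0],"fingers":0},{"xyz":[0,0,-0.93],"turn":[0,0,0],"fingers":0},{"xyz":[0,0,-0.93],"turn":[0,0,0],"fingers":0},{"xyz":[0,0,-0.93],"turn":[0,0,0],"fingers":0},{"xyz":[0,0,-0.93],"turn":[0,0,0],"fingers":0},{"xyz":[0,0,-0.93],"turn":[0,0,0],"fingers":0},{"xyz":[0,0,-0.93],"turn":[0,0,0],"fingers":0}]'
python3 -m creep '[{"xyz":[0.36,-0.09,0],"turn":[0,0,0],"fingers":0},{"xyz":[0.36,-0.09,0],"turn":[0,0,0],"fingers":0},{"xyz":[0.36,-0.09,0],"turn":[0,0,0],"fingers":0},{"xyz":[0.36,-0.09,0],"turn":[0,0,0],"fingers":0},{"xyz":[0.36,-0.09,0],"turn":[0,0,0],"fingers":0},{"xyz":[0.36,-0.09,0],"turn":[0,0,0],"fingers":0},{"xyz":[0.36,-0.09,0],"turn":[0,0,0],"fingers":0},{"xyz":[0.2,-0.05,0],"turn":[0,0,0],"fingers":0}]'
```

```text
t: 7.6
tool_pos: [0.4412, 0.0053, 0.0704]
orientation: [0.02, 0.984, -0.118, 0.13]
wrist_force: [-0.5, -0.8, 0.0]
width: 0.0
gripper_force: 0.0
t: 8.6
tool_pos: [0.5221, -0.0173, 0.0706]
orientation: [0.022, 0.984, -0.119, 0.13]
wrist_force: [0.3, -0.9, 0.8]
width: 0.0002
gripper_force: 0.0
```

The arm could not reach down with the tilt and stopped at z = 0.07, above the drawer front, with no contact. I'll back out upwards, go upright and come down again.

```bash
python3 -m creep '[{"xyz":[0,0,1],"turn":[0,0,0],"fingers":0},{"xyz":[-0.7,0.17,0.3],"turn":[0,0,0],"fingers":0},{"xyz":[-0.7,0.17,0],"turn":[0.24,0.97,0],"fingers":0},{"xyz":[-0.7,0.17,0],"turn":[0.24,0.97,0],"fingers":0},{"xyz":[-0.7,0.17,0],"turn":[0.12,0.48,0],"fingers":0},{"xyz":[0,0,0],"turn":[0,0,0],"fingers":0},{"xyz":[0,0,0],"turn":[0,0,0],"fingers":0},{"xyz":[0,0,0],"turn":[0,0,0],"fingers":0}]'
```

```text
t: 9.6
tool_pos: [0.4377, 0.0032, 0.1096]
orientation: [0.006, 0.993, -0.119, 0.001]
wrist_force: [-0.8, -0.6, -1.2]
width: 0.0
gripper_force: 0.0
```

Run:
```python
from h import *
c=arm.read_camera('wrist');cv2.imwrite('pics/d.png',cv2.cvtColor(c['pixels'],cv2.COLOR_RGB2BGR))
p=(.6299,.0175,-.2435,.0593,.048,1.0195)
for q,X in model(p).items():
    r=arm.pinpoint(q,c);print(q,proj(c,X).round(0),[(np.round(a['position']),round(a['confidence'],2)) for a in r[:1]])
s=arm.sense();print(s['tool_pos'],s['orientation'].round(3))
```

```text
drawer_left_face [ 61. 166.] [(array([ 64., 175.]), 0.66)]
drawer_right_face [293. 148.] [(array([291., 155.]), 0.59)]
cover_hinge [  78. -582.] []
cover_edge [2588. 4875.] []
chest [ 175. -103.] []
[0.4374146  0.00323365 0.10961596] [ 0.006  0.993 -0.119  0.   ]
```

```bash
python3 -m creep '[{"xyz":[0,0,-0.5],"turn":[0,0,0],"fingers":0},{"xyz":[0,0,-0.5],"turn":[0,0,0],"fingers":0},{"xyz":[0,0,-0.5],"turn":[0,0,0],"fingers":0},{"xyz":[0,0,-0.5],"turn":[0,0,0],"fingers":0},{"xyz":[0,0,-0.5],"turn":[0,0,0],"fingers":0},{"xyz":[0,0,0],"turn":[0,0,0],"fingers":0},{"xyz":[0,0,0],"turn":[0,0,0],"fingers":0},{"xyz":[0,0,0],"turn":[0,0,0],"fingers":0}]'
```

```text
t: 10.9
tool_pos: [0.4378, 0.0032, 0.0352]
orientation: [0.006, 0.993, -0.119, 0.001]
wrist_force: [-0.1, 0.6, 0.1]
width: 0.0001
gripper_force: 0.0
```

```bash
python3 -m creep '[{"xyz":[0.36,-0.09,0],"turn":[0,0,0],"fingers":0},{"xyz":[0.36,-0.09,0],"turn":[0,0,0],"fingers":0},{"xyz":[0.36,-0.09,0],"turn":[0,0,0],"fingers":0},{"xyz":[0.36,-0.09,0],"turn":[0,0,0],"fingers":0},{"xyz":[0.36,-0.09,0],"turn":[0,0,0],"fingers":0},{"xyz":[0.36,-0.09,0],"turn":[0,0,0],"fingers":0},{"xyz":[0.3,-0.07,0],"turn":[0,0,0],"fingers":0},{"xyz":[0,0,0],"turn":[0,0,0],"fingers":0}]'
```

```text
t: 11.9
tool_pos: [0.5124, -0.0151, 0.0346]
orientation: [0.006, 0.993, -0.119, 0.001]
wrist_force: [0.3, -0.3, -0.3]
width: -0.0001
gripper_force: 0.0
```

```bash
python3 -m creep '[{"xyz":[0.05,-0.012,0],"turn":[0,0,0],"fingers":0},{"xyz":[0.05,-0.012,0],"turn":[0,0,0],"fingers":0},{"xyz":[0.05,-0.012,0],"turn":[0,0,0],"fingers":0},{"xyz":[0.05,-0.012,0],"turn":[0,0,0],"fingers":0},{"xyz":[0,0,0],"turn":[0,0,0],"fingers":0},{"xyz":[0,0,0],"turn":[0,0,0],"fingers":0},{"xyz":[0,0,0],"turn":[0,0,0],"fingers":0},{"xyz":[0,0,0],"turn":[0,0,0],"fingers":0}]'
python3 - <<'E'
from h import *
c=arm.read_camera('wrist');cv2.imwrite('pics/e.png',cv2.cvtColor(c['pixels'],cv2.COLOR_RGB2BGR))
for d in(0,.005,.01,.05): print(d,proj(c,model((.6299,.0175,-.2435,.0593,d,1.0195))['drawer_right_face']).round(0))
print([(a['position'],a['confidence']) for a in arm.pinpoint('drawer_right_face',c)])
E
```

```text
t: 12.9
tool_pos: [0.5173, -0.0167, 0.0346]
orientation: [0.006, 0.993, -0.119, 0.0]
wrist_force: [0.4, 0.2, -0.2]
width: 0.0003
gripper_force: 0.1
0 [300. 250.]
0.005 [299. 262.]
0.01 [299. 272.]
0.05 [298. 353.]
[]
```

View pics/e.png

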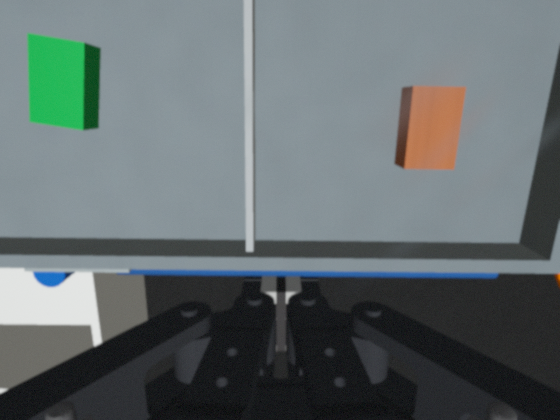

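The right drawer's blue front (rows 270-277) is just about flush with the chest edge, but there is no stop force yet. I'll push on gently.

```bash
python3 -m creep '[{"xyz":[0.05,-0.012,0],"turn":[0,0,0],"fingers":0},{"xyz":[0.05,-0.012,0],"turn":[0,0,0],"fingers":0},{"xyz":[0.05,-0.012,0],"turn":[0,0,0],"fingers":0},{"xyz":[0.05,-0.012,0],"turn":[0,0,0],"fingers":0},{"xyz":[0.05,-0.012,0],"turn":[0,0,0],"fingers":0},{"xyz":[0,0,0],"turn":[0,0,0],"fingers":0},{"xyz":[0,0,0],"turn":[0,0,0],"fingers":0},{"xyz":[0,0,0],"turn":[0,0,0],"fingers":0}]'
```

```text
t: 14.0
tool_pos: [0.5175, -0.0171, 0.0342]
orientation: [0.007, 0.993, -0.118, -0.006]
wrist_force: [-20.5, 5.6, 18.1]
width: -0.0001
gripper_force: 11.3
```

```bash
python3 -m creep '[{"xyz":[-0.92,0.23,0],"turn":[0,0,0],"fingers":0},{"xyz":[-0.92,0.23,0],"turn":[0,0,0],"fingers":0},{"xyz":[-0.92,0.23,0],"turn":[0,0,0],"fingers":0},{"xyz":[0.22,0.89,0],"turn":[0,0,0],"fingers":0},{"xyz":[0.22,0.89,0],"turn":[0,0,0],"fingers":0},{"xyz":[0.22,0.89,0],"turn":[0,0,0],"fingers":0},{"xyz":[0.22,0.89,0],"turn":[0,0,0],"fingers":0},{"xyz":[0.22,0.89,0],"turn":[0,0,0],"fingers":0}]'
python3 - <<'E'
from h import *
s=arm.sense();d=s['tool_pos'][:2]-[.6299,.0175];w=-.2435
print(s['tool_pos'],s['orientation'].round(3),'chest xy',d@[np.cos(w),np.sin(w)],d@[-np.sin(w),np.cos(w)])
E
```

```text
t: 15.0
tool_pos: [0.4755, 0.1368, 0.0347]
orientation: [0.006, 0.993, -0.119, 0.001]
wrist_force: [0.3, -0.3, 0.5]
width: -0.0003
gripper_force: 0.0
[0.47553628 0.13679649 0.03472065] [ 0.006  0.993 -0.119  0.001] chest xy -0.17857248236015785 0.07856002990577786
```

Push to chest x ≈ -0.101: about 78 mm.

```bash
python3 -m creep '[{"xyz":[0.36,-0.09,0],"turn":[0,0,0],"fingers":0},{"xyz":[0.36,-0.09,0],"turn":[0,0,0],"fingers":0},{"xyz":[0.36,-0.09,0],"turn":[0,0,0],"fingers":0},{"xyz":[0.36,-0.09,0],"turn":[0,0,0],"fingers":0},{"xyz":[0.36,-0.09,0],"turn":[0,0,0],"fingers":0},{"xyz":[0.36,-0.09,0],"turn":[0,0,0],"fingers":0},{"xyz":[0.2,-0.05,0],"turn":[0,0,0],"fingers":0},{"xyz":[0,0,0],"turn":[0,0,0],"fingers":0}]'
python3 -m creep '[{"xyz":[0.05,-0.012,0],"turn":[0,0,0],"fingers":0},{"xyz":[0.05,-0.012,0],"turn":[0,0,0],"fingers":0},{"xyz":[0.05,-0.012,0],"turn":[0,0,0],"fingers":0},{"xyz":[0.05,-0.012,0],"turn":[0,0,0],"fingers":0},{"xyz":[0.05,-0.012,0],"turn":[0,0,0],"fingers":0},{"xyz":[0.05,-0.012,0],"turn":[0,0,0],"fingers":0},{"xyz":[0.05,-0.012,0],"turn":[0,0,0],"fingers":0},{"xyz":[0.05,-0.012,0],"turn":[0,0,0],"fingers":0}]'
```

```text
t: 16.0
tool_pos: [0.5466, 0.1179, 0.0346]
orientation: [0.006, 0.993, -0.119, 0.001]
wrist_force: [0.9, 0.4, -0.3]
width: -0.0002
gripper_force: 0.0
t: 17.0
tool_pos: [0.5525, 0.1167, 0.0346]
orientation: [0.007, 0.993, -0.118, -0.004]
wrist_force: [-19.9, 4.9, 17.5]
width: -0.0002
gripper_force: 10.7
```

```bash
python3 -m creep '[{"xyz":[-0.9,0.22,0],"turn":[0,0,0],"fingers":0},{"xyz":[-0.5,0,1],"turn":[0,0,0],"fingers":0},{"xyz":[0,-0.5,1],"turn":[0,0,0],"fingers":0},{"xyz":[0,-0.5,1],"turn":[0,0,0],"fingers":0},{"xyz":[0,-0.5,1],"turn":[0,0,0],"fingers":0},{"xyz":[0,-0.5,1],"turn":[0,0,0],"fingers":0},{"xyz":[0,-0.5,1],"turn":[0,0,0],"fingers":0},{"xyz":[0,-0.5,1],"turn":[0,0,0],"fingers":0}]'
python3 - <<'E'
from h import *
obs=[]
for k in range(2):
  for n in('scene','side'):
    c=arm.read_camera(n)
    for q in['drawer_left_face','drawer_right_face','cover_hinge','cover_edge']:
        r=arm.pinpoint(q,c)
        if r and r[0]['confidence']>.5: obs.append((q,c,np.array(r[0]['position'])))
    if k==0:cv2.imwrite('pics/f_%s.png'%n,cv2.cvtColor(c['pixels'],cv2.COLOR_RGB2BGR))
print([o[0] for o in obs]);p,r=fit(obs);print(p.round(4))
E
```

```text
t: 18.0
tool_pos: [0.516, 0.0308, 0.2458]
orientation: [0.006, 0.993, -0.119, 0.001]
wrist_force: [1.2, -0.7, 0.8]
width: -0.0
gripper_force: 0.0
['drawer_left_face', 'drawer_right_face', 'cover_hinge', 'cover_edge', 'drawer_left_face', 'drawer_right_face', 'cover_hinge', 'cover_edge', 'drawer_left_face', 'drawer_right_face', 'cover_hinge', 'drawer_left_face', 'drawer_right_face', 'cover_hinge', 'cover_edge']
[ 0.6298  0.0169 -0.2587 -0.0045 -0.002   1.039 ]
```

View pics/f_scene.png

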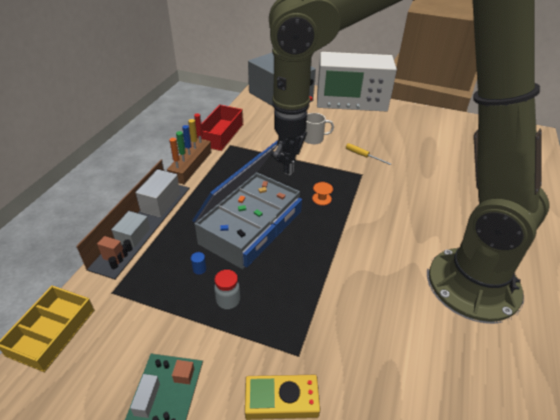

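Both drawers are home, with the fronts flush at (275,232), and the cover is still up at about 1.03 rad. The bystanders are unmoved. Next I'll go over the cover and come down behind it.

```bash
python3 -m creep '[{"xyz":[0,0,1],"turn":[0,0,0],"fingers":0},{"xyz":[0.25,0,1],"turn":[0,0,0],"fingers":0},{"xyz":[1,-0.18,0.1],"turn":[0,0,0],"fingers":0},{"xyz":[1,-0.18,0],"turn":[0,0,0],"fingers":0},{"xyz":[1,-0.18,0],"turn":[0,0,0],"fingers":0},{"xyz":[1,-0.18,0],"turn":[0,0,0],"fingers":0},{"xyz":[1,-0.18,0],"turn":[0,0,0],"fingers":0},{"xyz":[1,-0.18,0],"turn":[0,0,0],"fingers":0}]'
python3 - <<'E'
from h import *
s=arm.sense();d=s['tool_pos'][:2]-[.6299,.0175];w=-.2435
print(s['tool_pos'],s['orientation'].round(3),'chest xy',d@[np.cos(w),np.sin(w)],d@[-np.sin(w),np.cos(w)])
c=arm.read_camera('side');cv2.imwrite('pics/g.png',cv2.cvtColor(c['pixels'],cv2.COLOR_RGB2BGR)[100:300,140:380].repeat(3,0).repeat(3,1))
E
```

```text
t: 20.0
tool_pos: [0.7041, -0.0009, 0.3074]
orientation: [0.006, 0.993, -0.119, 0.0]
wrist_force: [0.2, 0.2, 0.4]
width: 0.0002
gripper_force: 0.0
[ 0.70410442 -0.0008997   0.30740528] [ 0.006  0.993 -0.119  0.   ] chest xy 0.07645157717737554 3.384005121084018e-05
```

View pics/g.png

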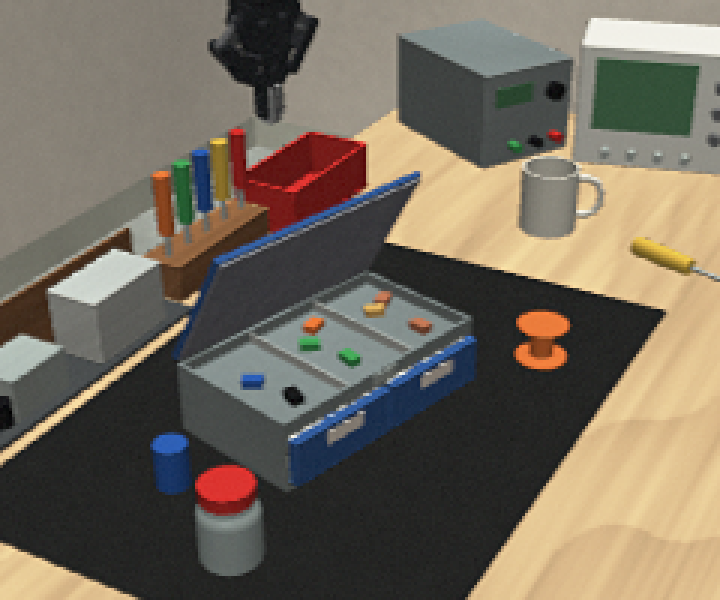

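The fingers hang behind the raised cover at crop (268,105), clear of everything. I'll lower them and close in on the outer face.

```bash
python3 -m creep '[{"xyz":[0,0,-0.87],"turn":[0,0,0],"fingers":0},{"xyz":[0,0,-0.87],"turn":[0,0,0],"fingers":0},{"xyz":[0,0,-0.87],"turn":[0,0,0],"fingers":0},{"xyz":[0,0,-0.87],"turn":[0,0,0],"fingers":0},{"xyz":[-0.36,0.09,0],"turn":[0,0,0],"fingers":0},{"xyz":[-0.36,0.09,0],"turn":[0,0,0],"fingers":0},{"xyz":[-0.36,0.09,0],"turn":[0,0,0],"fingers":0},{"xyz":[-0.36,0.09,0],"turn":[0,0,0],"fingers":0}]'
```

```text
t: 21.05
tool_pos: [0.6596, 0.0106, 0.2044]
orientation: [0.006, 0.993, -0.119, 0.001]
wrist_force: [2.8, -0.9, -0.5]
width: -0.0003
gripper_force: 1.0
```

Contact at about 3 N, as predicted. Next I'll follow the arc down.

```bash
python3 -m creep '[{"xyz":[-0.36,0.09,-0.26],"turn":[0,0,0],"fingers":0},{"xyz":[-0.36,0.09,-0.26],"turn":[0,0,0],"fingers":0},{"xyz":[-0.30,0.075,-0.33],"turn":[0,0,0],"fingers":0},{"xyz":[-0.30,0.075,-0.33],"turn":[0,0,0],"fingers":0},{"xyz":[-0.23,0.06,-0.38],"turn":[0,0,0],"fingers":0},{"xyz":[-0.23,0.06,-0.38],"turn":[0,0,0],"fingers":0},{"xyz":[-0.15,0.04,-0.42],"turn":[0,0,0],"fingers":0},{"xyz":[-0.15,0.04,-0.42],"turn":[0,0,0],"fingers":0}]'
```

```text
t: 22.05
tool_pos: [0.5973, 0.0262, 0.1189]
orientation: [0.006, 0.993, -0.119, 0.0]
wrist_force: [1.8, 0.1, 1.6]
width: 0.0001
gripper_force: 0.7
```

```bash
python3 -m creep '[{"xyz":[-0.07,0.02,-0.4],"turn":[0,0,0],"fingers":0},{"xyz":[-0.07,0.02,-0.35],"turn":[0,0,0],"fingers":0},{"xyz":[0,0,-0.05],"turn":[0,0,0],"fingers":0},{"xyz":[0,0,-0.05],"turn":[0,0,0],"fingers":0},{"xyz":[0,0,-0.05],"turn":[0,0,0],"fingers":0},{"xyz":[0,0,-0.05],"turn":[0,0,0],"fingers":0},{"xyz":[0,0,-0.05],"turn":[0,0,0],"fingers":0},{"xyz":[0,0,0],"turn":[0,0,0],"fingers":0}]'
```

```text
t: 23.05
tool_pos: [0.5935, 0.0274, 0.0929]
orientation: [0.007, 0.993, -0.119, 0.001]
wrist_force: [-8.9, -2.0, 26.4]
width: 0.0
gripper_force: 13.0
```

Firm stop: 26 N at z = 0.093, the height of the shut cover. I'll lift off and check.

```bash
python3 -m creep '[{"xyz":[0,0,0.3],"turn":[0,0,0],"fingers":0},{"xyz":[0,0,1],"turn":[0,0,0],"fingers":0},{"xyz":[0,0,1],"turn":[0,0,0],"fingers":0},{"xyz":[0,0,1],"turn":[0,0,0],"fingers":0},{"xyz":[0,0,1],"turn":[0,0,0],"fingers":0},{"xyz":[0,0,1],"turn":[0,0,0],"fingers":0},{"xyz":[0,0,0],"turn":[0,0,0],"fingers":0},{"xyz":[0,0,0],"turn":[0,0,0],"fingers":0}]'
python3 - <<'E'
from h import *
c=arm.read_camera('side');cv2.imwrite('pics/i.png',cv2.cvtColor(c['pixels'],cv2.COLOR_RGB2BGR)[100:300,140:380].repeat(3,0).repeat(3,1))
E
```

```text
t: 24.05
tool_pos: [0.5931, 0.0271, 0.2482]
orientation: [0.006, 0.993, -0.119, 0.0]
wrist_force: [0.7, 0.3, -0.6]
width: 0.0002
gripper_force: 0.0
```

View pics/i.png

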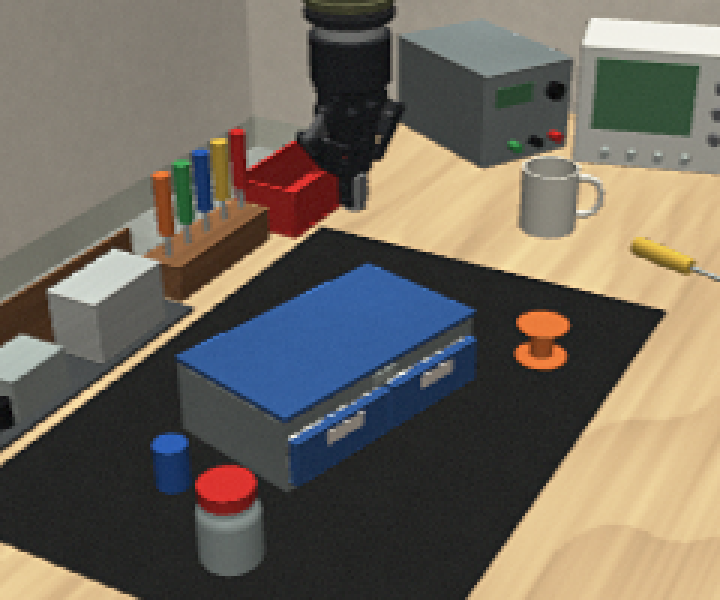

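The cover lies flat (crop centre (325,340)), both fronts are flush, and the bystanders are where they started.

```bash
python3 -c "
from rig import arm
print(arm.close_job())"
```

```text
the job is handed in; nothing more can be done
None
```

I pushed both drawers home and then shut the cover with the fingertips only; the last camera view showed everything closed and the bystanders in view unmoved, and I handed the job in (no verdict was returned).

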